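# Unmould a tea brick and put it on the scale

## Task

Open the tea press mould: lift its hinged lid by the bar until the lid leans back on its stop, and let go of it so that it stays open. Then take the pressed tea brick out of the mould and lay it flat in the middle of the scale's pan, without dropping it. Leave the lid open, and leave the tins, jars and scoop where they are.

Things in the scene. Friction and masses are not known exactly. Their poses are not given: they have to be found in the camera images.
- mould: press mould, bare aluminium block 130 (x) x 150 (y) x 40 mm high, fixed; origin: centre of its underside; -x side roughly faces the robot. In its top, under the lid: a central pocket 79 (x) x 47 (y) mm, floor at 12 mm. From each long side of the pocket a finger slot 44 mm wide (along x), floor at 4 mm, runs out through the +y and -y sides, so the brick can be gripped across y at its middle
- lid (a joint): angle of the mould's lid in rad: 0 closed, 1.8 leaning back on its stop. The lid is an aluminium plate 130 x 150 x 8 mm (0.4 kg, a 3 mm raised panel on top) hinged along the mould's +x top edge. It falls shut if let go before upright, and back onto its stop past upright
- lid_handle (a point): middle of the lid's round steel bar, 10 mm thick, 100 mm long along the mould's y, 40 mm in front of the lid's free edge and level with the lid (45 mm above the worktop when closed), on an arm at each end. 35 mm are clear between bar and mould, so straddle it from above with a partly open gripper. 170 mm from the hinge line; axes turn with the lid
- lid_hinge (a point): middle of the lid's hinge line, 40.5 mm above the worktop, 65 mm from the mould's centre; its y lies along the hinge and its x, at lid angle 0, points from the bar towards the hinge
- brick: pressed tea brick, dark brown, hard, 76 (x) x 44 (y) x 26 mm, about 0.1 kg, lying in the mould's pocket (long side along the mould's x), top 2 mm below the mould's rim; origin at the centre of its underside
- brick_center (a point): centre of the tea brick, 13 mm above its underside
- scale: counter scale, white housing 250 (x) x 220 (y) mm with a steel pan, 70 mm high overall, fixed; keys and display on its -x side; origin at the centre of its underside
- pan (a point): centre of the top of the scale's flat steel pan, 190 (x) x 210 (y) mm, 70 mm above the worktop, 25 mm towards +x from the scale's centre
- tin_tall: bystander: square tea tin 77 x 77 x 130 mm, dark green with a steel cap; origin under its centre
- tin_low: bystander: square tea tin 77 x 77 x 90 mm, dark; origin under its centre
- jar_small: bystander: small jar 42 mm across, 55 mm high, between mould and scale; origin under its centre
- jar_big: bystander: glass jar 84 mm across, 130 mm high, at the back; origin under its centre
- scoop: bystander: black scoop, cup 48 mm across and 28 mm high at its origin, flat handle reaching 107 mm along its -x

How it is judged:
By the outcome, as a careful person would: the job done as asked, in the order asked, and still so for the second after the job is handed in, with the robot touching nothing.
It also fails if it takes over 64 s, if anything falls off the work surface, if the arm or the gripper's body presses on something with over 40 N, if the wrist force passes 120 N, or if a joint passes its speed limit or range.

## Robot

A 7-joint arm with a two-finger parallel gripper is mounted at the origin on the work surface. World frame = base frame: x ahead of the robot, y to its left, z up, the work surface at z = 0. Lengths are in mm, angles in rad, forces in N, time in s.
With the tool pointing down it reaches from about 350 to 775 mm from the base axis. Payload 3.1 kg.
Tool frame: the origin (TCP) lies at the very end of the fingers, on their centre line; the grasp point (between the pads) lies arm.grip_depth behind it (arm.grip_depth is the distance from the TCP to the grasp point, in mm); y points along the fingers, x is the direction in which the jaws open and shut, and the axes are right-handed (so a half turn about y gives the same grasp; the last joint's range is limited). The gripper opens to 85 mm and grips with 20 to 120 N. Pads are 22 mm wide; open, the fingers measure 114 mm over their backs; the gripper's body (76 mm by 85 mm) begins 54 mm behind the grasp point. The pads swing forward as they close: fully open they stand 13 mm farther back than shut.
Start: joints at [1.209, 0.311, 0.014, 1.512, -0.004, 1.319, -0.027], TCP at [172.94, -522.12, 231.304] pointing down, gripper open.
Joint ranges: [-2.7, 2.7], [-0.3, 1.91], [-1.27, 1.3], [0.12, 2.57], [-1.44, 4.58], [0.2, 2.03], [-3.05, 3.05]. Speed limits (rad/s): [2.79, 2.79, 3.14, 3.14, 3.14, 3.14, 3.14].

## Interface

Orientations are given as a 3x3 rotation matrix whose columns are the frame's x, y, z axes.
In Python, from plant import arm gives the robot as it stands.
- The arm moves only by the tool drive_tool, never from a script. Its argument "commands" is a list of rows, each a list of 3 entries, a list of its own where there are three numbers: the turn, a rotation vector about the tool's x, y, z in rad, then the shift along the tool's x, y, z in m, then the opening, from -1 (shut) to 1 (fully open). A call has 1 to 12 rows; each row is the pose to reach, as a shift and turn from the pose commanded when the call began, along the tool's axes at that moment; what a row does not reach only later rows make up. A row lasts 1/8 s, in which the tool goes at most 62.5 mm and 10.7 degrees, less where a joint would pass 70% of its speed; a pose out of reach is approached as far as the arm can. A call with a gripper value outside its range is refused whole. The fingers move at their own pace and stop on an object; the grip force is fixed at half the most. Time passes only in rows, so rows that repeat a pose let the fingers close. It gives the time, the measured TCP pose, the force and the opening at its end, in the units of the state.
- arm.state(): the state, without advancing time (a new reading comes with each control period).
- arm.grab_frame(name): name is "scene" or "side" or "wrist"; returns a dict with "pixels" (384x512x3 uint8, red, green, blue), "camera_matrix" (3x3 intrinsics, pixels), "T" (4x4, takes a point from camera to world coordinates); the wrist camera has in their place "T_tool_cam" (4x4, takes a point from camera to tool coordinates, whose origin is the TCP and whose axes are the tool frame's). Camera axes: x right, y up, looking along -z (the intrinsics and any distortion apply to the point x, -y, -z); pixel columns grow to the right and rows downward; lengths in mm; the calibration is good to about 2 mm. A picture is of the moment at which its call begins: read the wrist's pose just before it. There is no depth.
- arm.sign_off(): hands the job in, once; it reports no verdict.
The state is a dict: "clock": time; "joints": joint angles; "qd": joint speeds; "joint_torque": joint torques, N m; "eef_pos": TCP position; "ee_rot": TCP orientation; "wrist_force": force on the tool from outside, world axes, zero at the start; "moment": the same for the moment, N m; "opening": opening from 0.0 (shut) to 1.0 (fully open).
Only numpy, scipy, OpenCV 4.12 (cv2) and the standard library are available. Lean on these libraries where they do the work, as an engineer would, in place of code of your own. Each camera call takes 0.05 s, during which the arm holds its last target.

## Working session

There is one attempt and no reset: what is moved stays moved. The work goes in short steps, Python scripts to look and compute and a tool call to move; the robot and the scene stay as the last step left them, time stands still between calls to the robot, and variables do not carry over. Pictures are saved under pics/ and viewed, and the job is handed in when it is done.

Besides the shell and the picture viewer there is one more tool, called after "Emit:" in YAML: its name, and indented under it one key for each argument. drive_tool: Moves the arm, as the interface text tells. Its arguments: {"type":"object","properties":{"commands":{"type":"array","items":{"type":"array"}}},"required":["commands"]}

```bash
ls; mkdir -p pics; python3 - <<'E'
from plant import arm
import cv2,numpy as np
s=arm.state();print({k:np.round(v,3).tolist() for k,v in s.items()}, arm.grip_depth)
for n in("scene","side","wrist"):
    f=arm.grab_frame(n);cv2.imwrite(f"pics/{n}0.png",f["pixels"][:,:,::-1])
    print(n,[ (k,np.round(v,3).tolist()) for k,v in f.items() if k!="pixels"])
E
```

```text
pics
{'clock': 0.0, 'joints': [1.209, 0.312, 0.014, 1.513, -0.004, 1.319, -0.027], 'qd': [0.001, -0.0, -0.0, -0.001, -0.001, 0.0, -0.001], 'joint_torque': [-0.0, -37.991, 0.146, -23.059, 0.013, 0.014, -0.0], 'eef_pos': [172.704, -521.421, 230.218], 'ee_rot': [[0.314, -0.001, 0.949], [-0.949, 0.002, 0.314], [-0.002, -1.0, -0.0]], 'wrist_force': [-0.769, -0.249, -0.466], 'moment': [0.015, 0.018, -0.071], 'opening': 1.003} 18.700000000000003
scene [('camera_matrix', [[425.412, 0.0, 259.082], [0.0, 425.412, 190.998], [0.0, 0.0, 1.0]]), ('T', [[0.799, -0.486, 0.354, 1046.535], [0.601, 0.638, -0.481, -636.889], [0.007, 0.598, 0.802, 1116.378], [0.0, 0.0, 0.0, 1.0]])]
side [('camera_matrix', [[436.107, 0.0, 257.543], [0.0, 436.107, 195.858], [0.0, 0.0, 1.0]]), ('T', [[-0.979, 0.147, -0.139, 377.451], [-0.202, -0.742, 0.639, 1030.383], [-0.009, 0.654, 0.757, 1267.817], [0.0, 0.0, 0.0, 1.0]])]
wrist [('camera_matrix', [[326.354, 0.0, 246.106], [0.0, 326.354, 189.889], [0.0, 0.0, 1.0]]), ('T_tool_cam', [[1.0, -0.0, 0.001, 0.572], [0.001, 0.297, -0.955, -141.671], [-0.0, 0.955, 0.297, 75.215], [0.0, 0.0, 0.0, 1.0]])]
```

View pics/scene0.png

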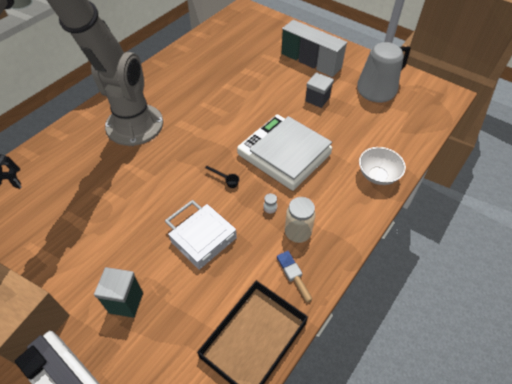

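View pics/side0.png

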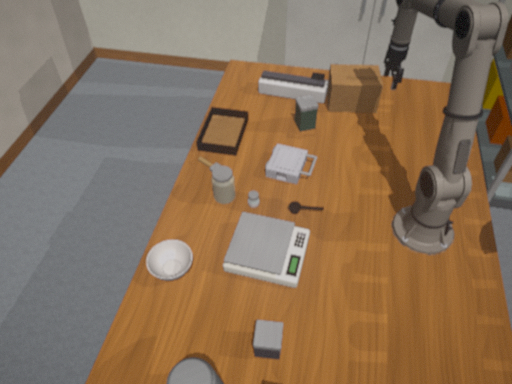

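View pics/wrist0.png

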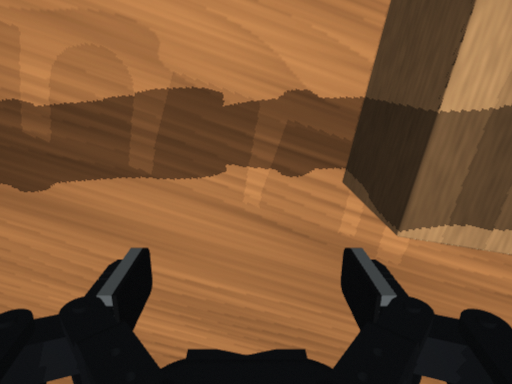

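The scene view shows the mould at about (203,235) with its bar at (183,213), the scale at (285,152), the small jar at (271,204) and the scoop at (230,180). In the side view the mould is at (288,163) with the bar at (311,165), and the scale is at (268,248). I'll enlarge these areas for precise corners.

```bash
cat > h.py <<'E'
import numpy as np,cv2
def ray(f,u,v,T=None):
    K=f["camera_matrix"];T=f["T"] if T is None else T
    d=np.linalg.inv(K)@np.array([u,v,1.]);d=T[:3,:3]@np.array([d[0],-d[1],-d[2]])
    return T[:3,3],d
def onz(f,u,v,z,T=None):
    o,d=ray(f,u,v,T);return o+d*(z-o[2])/d[2]
def proj(f,P,T=None):
    T=f["T"] if T is None else T
    c=T[:3,:3].T@(np.array(P,float)-T[:3,3]);p=f["camera_matrix"]@np.array([c[0],-c[1],-c[2]]);return p[:2]/p[2]
E
python3 - <<'E'
import cv2
a=cv2.imread("pics/scene0.png");b=cv2.imread("pics/side0.png")
def cr(i,x,y,w,h,s,n):cv2.imwrite(n,cv2.resize(i[y:y+h,x:x+w],None,fx=s,fy=s,interpolation=cv2.INTER_CUBIC))
cr(a,155,190,100,75,8,"pics/c1.png");cr(b,250,135,80,60,8,"pics/c2.png")
cr(a,230,105,120,90,6,"pics/c3.png");cr(b,215,205,110,82,7,"pics/c4.png")
E
```

```text
(no output)
```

View pics/c1.png

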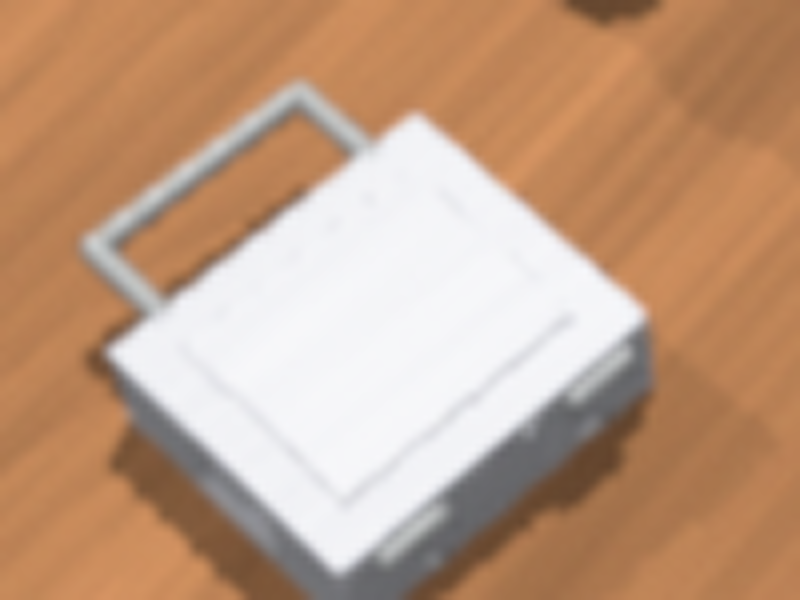

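View pics/c2.png

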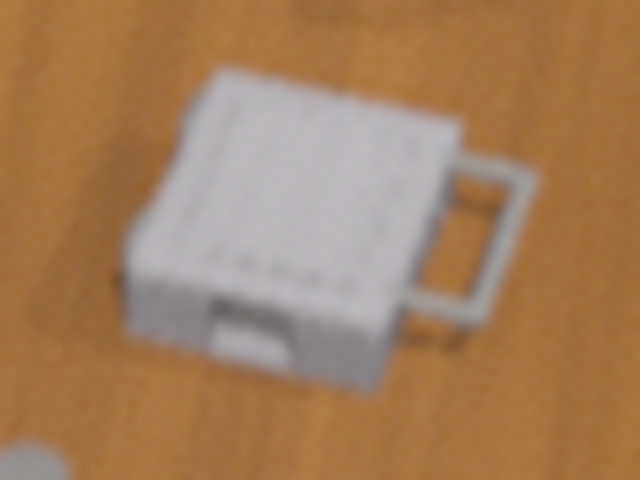

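View pics/c3.png

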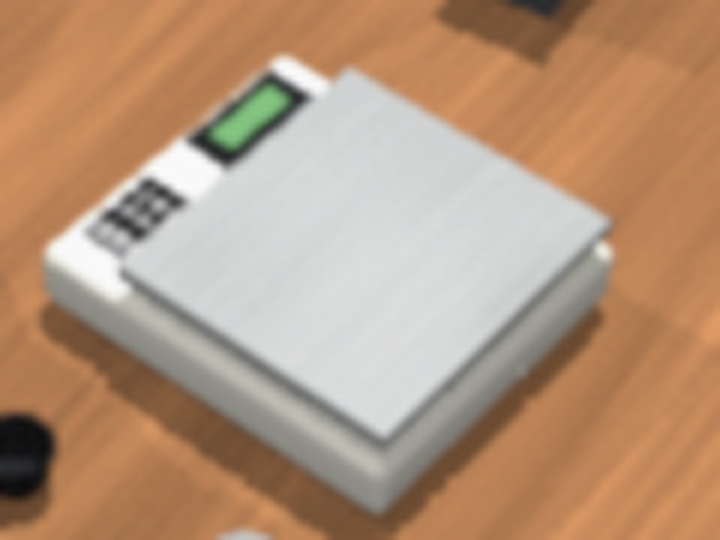

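View pics/c4.png

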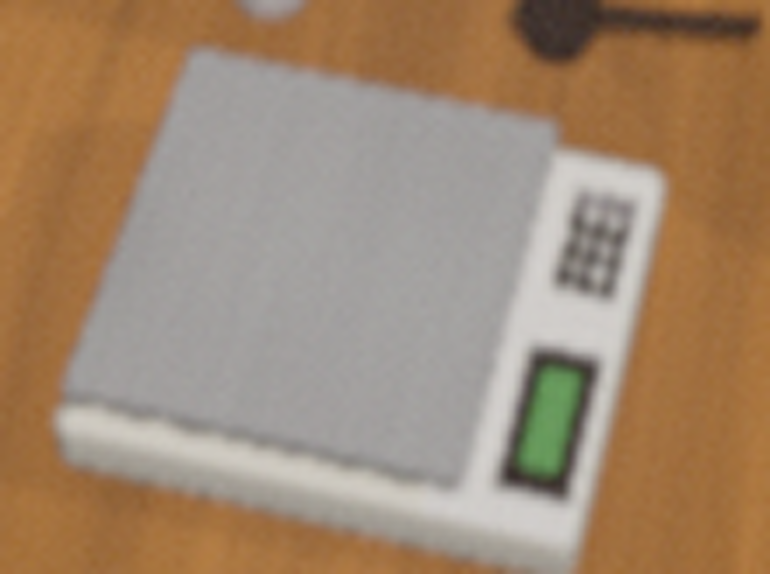

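```bash
python3 - <<'E'
from plant import arm
from h import *
fs=arm.grab_frame("scene");fd=arm.grab_frame("side")
def pts(f,L,s,x,y,z):return np.array([onz(f,(u+.5)/s-.5+x,(v+.5)/s-.5+y,z) for u,v in L])[:,:2]
def rep(n,P):
    print(n,P.round(1).tolist(),"mean",P.mean(0).round(1),"edges",[np.linalg.norm(P[i]-P[i-1]).round(1) for i in range(len(P))],"ang",[np.degrees(np.arctan2(*(P[i]-P[i-1])[::-1])).round(1) for i in range(len(P))])
rep("lid scene",pts(fs,[(415,110),(650,315),(340,578),(107,352)],8,155,190,49))
rep("lid side",pts(fd,[(222,68),(462,122),(385,330),(128,243)],8,250,135,49))
rep("bar scene",pts(fs,[(300,90),(92,246)],8,155,190,48))
rep("bar side",pts(fd,[(530,172),(476,315)],8,250,135,48))
rep("pan scene",pts(fs,[(348,68),(612,224),(388,440),(120,272)],6,230,105,70))
rep("pan side",pts(fd,[(195,48),(557,125),(460,487),(63,398)],7,215,205,70))
for n,f,u,v,z in [("jar_small",fs,271,197,55),("jar_small",fd,254,193,55),("jarbig",fs,302,206,130),("jarbig",fd,222,172,130),("scoop",fs,231,179,28),("scoop",fd,294,207,28),("tintall",fs,118,281,130)]:
    print(n,onz(f,u,v,z).round())
E
```

```text
lid scene [[474.9, -131.5], [603.9, -148.6], [585.2, -297.1], [456.7, -280.1]] mean [ 530.2 -214.3] edges [np.float64(149.7), np.float64(130.2), np.float64(149.6), np.float64(129.6)] ang [np.float64(83.0), np.float64(-7.6), np.float64(-97.2), np.float64(172.5)]
lid side [[579.9, -296.7], [453.4, -280.2], [470.9, -128.7], [603.2, -162.6]] mean [ 526.9 -217. ] edges [np.float64(136.0), np.float64(127.5), np.float64(152.5), np.float64(136.6)] ang [np.float64(-99.9), np.float64(172.6), np.float64(83.4), np.float64(-14.4)]
bar scene [[433.0, -150.6], [419.6, -250.1]] mean [ 426.3 -200.4] edges [np.float64(100.4), np.float64(100.4)] ang [np.float64(82.3), np.float64(-97.7)]
bar side [[415.4, -251.6], [429.4, -148.0]] mean [ 422.4 -199.8] edges [np.float64(104.5), np.float64(104.5)] ang [np.float64(-97.7), np.float64(82.3)]
pan scene [[465.4, 316.5], [654.4, 303.1], [641.3, 98.9], [457.4, 107.3]] mean [554.6 206.5] edges [np.float64(209.4), np.float64(189.5), np.float64(204.6), np.float64(184.1)] ang [np.float64(87.8), np.float64(-4.1), np.float64(-93.7), np.float64(177.4)]
pan side [[635.4, 100.0], [449.6, 112.7], [462.0, 323.1], [648.7, 312.8]] mean [548.9 212.2] edges [np.float64(213.2), np.float64(186.2), np.float64(210.8), np.float64(186.9)] ang [np.float64(-93.6), np.float64(176.1), np.float64(86.6), np.float64(-3.2)]
jar_small [621.   4.  55.]
jar_small [616.  -5.  55.]
jarbig [739. -14. 130.]
jarbig [736. -18. 130.]
scoop [463.  -0.  28.]
scoop [463.  10.  28.]
tintall [ 499. -481.  130.]
```

```bash
cat >> h.py <<'E'
from scipy.spatial.transform import Rotation as R
def Rjaw(deg,tilt=0):
    a=np.radians(deg);x=np.array([np.cos(a),np.sin(a),0]);y=np.array([0,0,-1.]);M=np.c_[x,y,np.cross(x,y)]
    return M
def rel(s,p,M):
    R0=np.array(s["ee_rot"]);t=R0.T@(np.array(p)-np.array(s["eef_pos"]))/1000
    return R.from_matrix(R0.T@M).as_rotvec().round(3).tolist(),t.round(4).tolist()
E
python3 - <<'E'
from plant import arm
from h import *
s=arm.state()
for p,a in [((173,-521,290),-71.7),((300,-350,290),-40),((425,-200.2,200),-7.6)]:print(rel(s,p,Rjaw(a)))
f=arm.grab_frame("scene")
for u,v in [(50,310),(0,345),(30,280),(68,318)]:print(onz(f,u,v,100).round())
E
```

```text
([0.0, 0.0, -0.001], [-0.0008, -0.0592, 0.0004])
([-0.0, -0.553, -0.001], [-0.1232, -0.0591, 0.1747])
([-0.001, -1.118, -0.001], [-0.226, 0.031, 0.3405])
[ 408. -629.  100.]
[ 385. -752.  100.]
[ 301. -611.  100.]
[ 459. -616.  100.]
```

Emit:
drive_tool:
  commands:
    - [[0, 0, 0], [-0.05, -0.06, 0], -0.3]
    - [[0, -0.2, 0], [-0.09, -0.06, 0.05], -0.3]
    - [[0, -0.4, 0], [-0.12, -0.06, 0.11], -0.3]
    - [[0, -0.55, 0], [-0.14, -0.06, 0.17], -0.3]
    - [[0, -0.75, 0], [-0.17, -0.04, 0.22], -0.3]
    - [[0, -0.92, 0], [-0.2, -0.01, 0.27], -0.3]
    - [[0, -1.05, 0], [-0.22, 0.02, 0.32], -0.3]
    - [[0, -1.118, 0], [-0.226, 0.031, 0.34], -0.3]
    - [[0, -1.118, 0], [-0.226, 0.031, 0.34], -0.3]
    - [[0, -1.118, 0], [-0.226, 0.031, 0.34], -0.3]
    - [[0, -1.118, 0], [-0.226, 0.031, 0.34], -0.3]

```text
clock: 1.68
eef_pos: [424.1, -202.4, 201.0]
ee_rot: [[0.991, 0.001, 0.136], [-0.136, -0.001, 0.991], [0.001, -1.0, -0.001]]
wrist_force: [0.1, -0.7, -0.6]
opening: 0.35
```

```bash
cat > look.py <<'E'
import sys
from plant import arm
from h import *
def look(n,tag,draw=[]):
    s=arm.state();f=arm.grab_frame(n)
    T=f.get("T")
    if T is None:
        W=np.eye(4);W[:3,:3]=s["ee_rot"];W[:3,3]=s["eef_pos"];T=W@f["T_tool_cam"]
    im=f["pixels"][:,:,::-1].copy()
    for P in draw:
        u=proj(f,P,T);cv2.circle(im,tuple(int(round(c)) for c in u),3,(0,0,255),1)
    cv2.imwrite(f"pics/{tag}.png",im);return s,f,T
E
python3 - <<'E'
from look import *
s,f,T=look("wrist","w1",[(425,-200.2,45),(431.6,-150.6,45),(418.4,-249.8,45)])
print(np.round(s["eef_pos"],1),s["clock"],np.round(s["wrist_force"],1),s["opening"],np.round(s["joints"],2))
print(rel(s,(425,-200.2,26),Rjaw(-7.6)))
E
```

```text
[ 424.1 -202.4  201. ] 1.675 [ 0.1 -0.7 -0.6] 0.3495404325217894 [ 0.76  0.19 -0.41  1.76  0.08  1.21  0.19]
([0.001, -0.004, 0.001], [0.0005, 0.175, 0.0025])
```

View pics/w1.png

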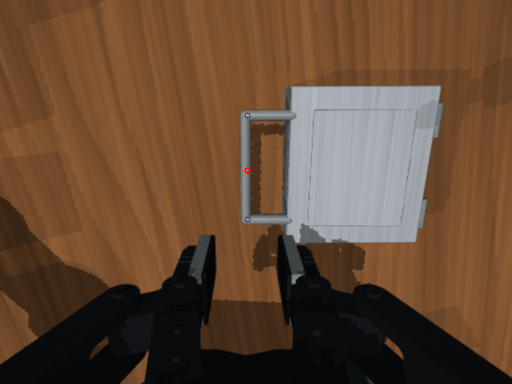

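The three projected bar points fall on the bar, at (248,170) against its visible middle at about (246,168), so they agree to about 2 mm. Next I'll straddle the bar and close on it.

Emit:
drive_tool:
  commands:
    - [[0, 0, 0], [-0.0005, 0.05, 0.0025], -0.3]
    - [[0, 0, 0], [-0.0005, 0.1, 0.0025], -0.3]
    - [[0, 0, 0], [-0.0005, 0.14, 0.0025], -0.3]
    - [[0, 0, 0], [-0.0005, 0.16, 0.0025], -0.3]
    - [[0, 0, 0], [-0.0005, 0.173, 0.0025], -0.3]
    - [[0, 0, 0], [-0.0005, 0.173, 0.0025], -0.3]
    - [[0, 0, 0], [-0.0005, 0.173, 0.0025], -0.3]

```text
clock: 2.6
eef_pos: [425.4, -198.8, 28.3]
ee_rot: [[0.991, 0.002, 0.133], [-0.133, -0.001, 0.991], [0.002, -1.0, -0.001]]
wrist_force: [0.0, 1.0, 0.2]
opening: 0.352
```

```bash
python3 - <<'E'
from look import *
s,f,T=look("wrist","w2");print(np.round(s["wrist_force"],1))
E
```

```text
[0.  1.  0.2]
```

View pics/w2.png

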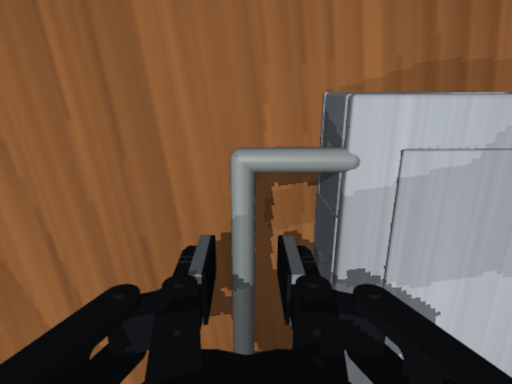

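The bar lies centred between the fingers, at column 243 between pads at 212 and 282. Closing.

Emit:
drive_tool:
  commands:
    - [[0, 0, 0], [0, 0, 0], -1]
    - [[0, 0, 0], [0, 0, 0], -1]
    - [[0, 0, 0], [0, 0, 0], -1]
    - [[0, 0, 0], [0, 0, 0], -1]

```text
clock: 3.15
eef_pos: [424.1, -198.3, 28.2]
ee_rot: [[0.991, -0.001, 0.133], [-0.133, -0.001, 0.991], [-0.001, -1.0, -0.001]]
wrist_force: [-2.7, 0.8, 5.8]
opening: 0.09
```

```bash
python3 - <<'E'
from look import *
s=arm.state();print(np.round(s["eef_pos"],1),np.round(s["wrist_force"],1),s["opening"])
# arc: tool shift x (towards hinge), y down; bar radius 170 at height 45 vs hinge 40.5
import math
r=math.hypot(170,4.5)if 0 else 170; a0=math.atan2(4.5,math.sqrt(170**2-4.5**2))
for th in np.arange(0,1.81,.15):
    a=a0+th;print(round(th,2),round((r*math.cos(a0)-r*math.cos(a))/1000,4),round(-(r*math.sin(a)-r*math.sin(a0))/1000,4))
E
```

```text
[ 424.1 -198.3   28.2] [-2.7  0.8  5.8] 0.09047244421165507
0.0 0.0 -0.0
0.15 0.0026 -0.0253
0.3 0.0089 -0.05
0.45 0.0189 -0.0735
0.6 0.0322 -0.0952
0.75 0.0487 -0.1146
0.9 0.0678 -0.1314
1.05 0.0893 -0.1451
1.2 0.1126 -0.1555
1.35 0.1371 -0.1623
1.5 0.1624 -0.1653
1.65 0.1879 -0.1646
1.8 0.2129 -0.16
```

Emit:
drive_tool:
  commands:
    - [[0, 0, 0], [0.001, -0.013, 0], -1]
    - [[0, 0, 0], [0.003, -0.025, 0], -1]
    - [[0, 0, 0], [0.005, -0.038, 0], -1]
    - [[0, 0, 0], [0.009, -0.05, 0], -1]
    - [[0, 0, 0], [0.014, -0.062, 0], -1]
    - [[0, 0, 0], [0.019, -0.0735, 0], -1]
    - [[0, 0, 0], [0.025, -0.085, 0], -1]
    - [[0, 0, 0], [0.032, -0.095, 0], -1]
    - [[0, 0, 0], [0.032, -0.095, 0], -1]
    - [[0, 0, 0], [0.032, -0.095, 0], -1]

```text
clock: 4.4
eef_pos: [453.3, -202.2, 122.7]
ee_rot: [[0.991, -0.006, 0.133], [-0.133, 0.001, 0.991], [-0.007, -1.0, -0.0]]
wrist_force: [-7.9, -0.5, 2.9]
opening: 0.088
```

```bash
python3 - <<'E'
from look import *
s,f,T=look("scene","s3");print(np.round(s["wrist_force"],1),np.round(s["moment"],1),s["opening"])
im=cv2.imread("pics/s3.png");cv2.imwrite("pics/s3c.png",cv2.resize(im[120:300,100:340],None,fx=3,fy=3))
E
```

```text
[-7.9 -0.5  2.9] [0.1 2.  0. ] 0.0878890386030878
```

View pics/s3c.png

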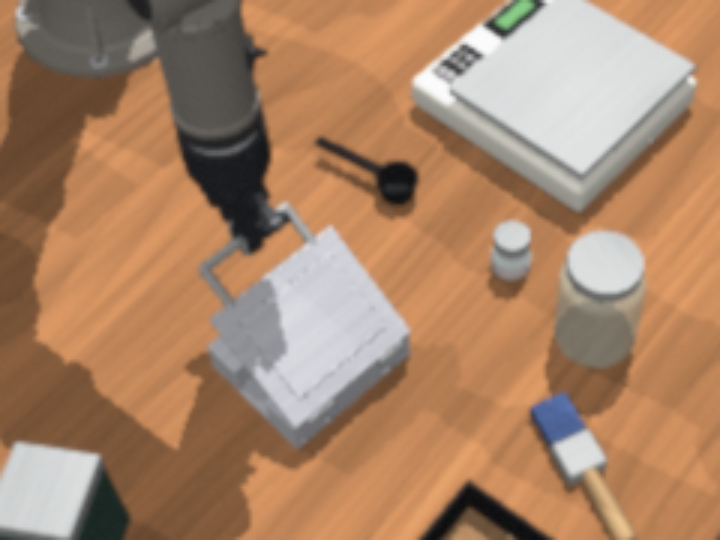

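The lid is lifted about 35° with the bar held (scene crop: bar at (245,240)). Continuing the arc past upright.

Emit:
drive_tool:
  commands:
    - [[0, 0, 0], [0.0165, -0.0195, 0], -1]
    - [[0, 0, 0], [0.026, -0.028, 0], -1]
    - [[0, 0, 0], [0.036, -0.036, 0], -1]
    - [[0, 0, 0], [0.057, -0.05, 0], -1]
    - [[0, 0, 0], [0.081, -0.0605, 0], -1]
    - [[0, 0, 0], [0.105, -0.067, 0], -1]
    - [[0, 0, 0], [0.13, -0.07, 0], -1]
    - [[0, 0, 0], [0.143, -0.07, 0], -1]
    - [[0, 0, 0], [0.156, -0.0695, 0], -1]
    - [[0, 0, 0], [0.167, -0.068, 0], -1]
    - [[0, 0, 0], [0.167, -0.068, 0], -1]
    - [[0, 0, 0], [0.167, -0.068, 0], -1]

```text
clock: 5.95
eef_pos: [624.5, -224.8, 192.9]
ee_rot: [[0.991, 0.007, 0.133], [-0.133, -0.001, 0.991], [0.007, -1.0, -0.0]]
wrist_force: [0.5, 0.5, 5.4]
opening: 0.085
```

```bash
python3 - <<'E'
from look import *
s,f,T=look("scene","s4");print(np.round(s["wrist_force"],1),np.round(s["moment"],1),s["opening"])
d=np.array(s["eef_pos"])+[0,0,18.7]-[594.3,-222.6,40.5];x=d@[.991,-.132,0];print("lid angle",np.degrees(np.arctan2(d[2],-x)),np.hypot(d[2],x))
a=cv2.resize(f["pixels"][120:300,100:340,::-1],None,fx=3,fy=3);cv2.imwrite("pics/s4c.png",a)
s,f,T=look("side","d4");cv2.imwrite("pics/d4c.png",cv2.resize(f["pixels"][90:240,200:400,::-1],None,fx=3,fy=3))
E
```

```text
[0.5 0.5 5.4] [-0.2  0.2  0.1] 0.08480867110117052
lid angle 100.00799292913842 173.78088544900913
```

View pics/s4c.png

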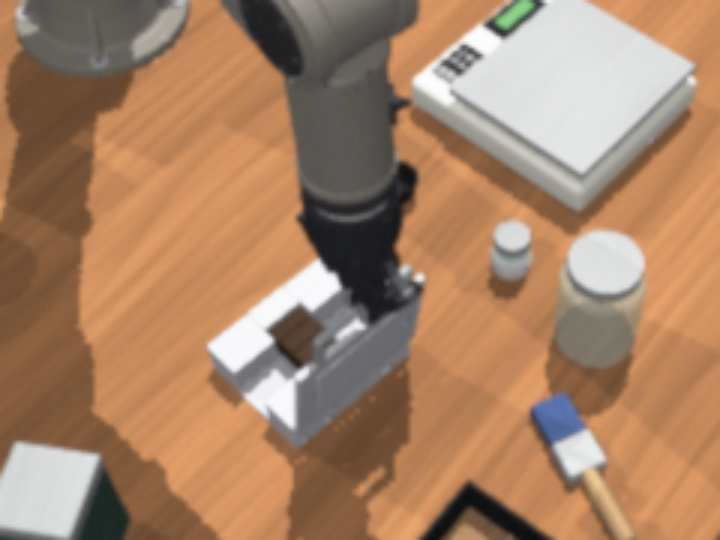

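View pics/d4c.png

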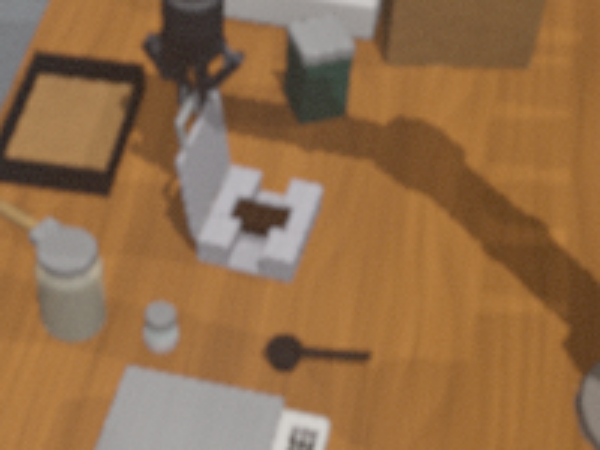

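Upright has been passed, with the lid at about 100° and the brick exposed at (297,335) in the scene crop. I'll push slightly further, release, and rise.

Emit:
drive_tool:
  commands:
    - [[0, 0, 0], [0.006, 0.001, 0], -1]
    - [[0, 0, 0], [0.008, 0.002, 0], -0.6]
    - [[0, 0, 0], [0.008, 0.002, 0], -0.2]
    - [[0, 0, 0], [0.008, 0.002, 0], -0.2]
    - [[0, 0, 0], [0.008, 0.002, 0], -0.2]
    - [[0, 0, 0], [0.008, -0.02, 0], -0.2]
    - [[0, 0, 0], [0.008, -0.06, 0], -0.2]
    - [[0, 0, 0], [0.008, -0.11, 0], -0.2]
    - [[0, 0, 0], [0.008, -0.11, 0], -0.2]

```text
clock: 7.18
eef_pos: [632.0, -225.7, 306.1]
ee_rot: [[0.991, 0.011, 0.133], [-0.133, -0.002, 0.991], [0.011, -1.0, -0.001]]
wrist_force: [-0.1, 0.2, 0.9]
opening: 0.401
```

```bash
python3 - <<'E'
from look import *
s,f,T=look("side","d5");print(np.round(s["wrist_force"],1),s["opening"],s["joints"])
cv2.imwrite("pics/d5c.png",cv2.resize(f["pixels"][90:240,200:400,::-1],None,fx=4,fy=4))
E
```

```text
[-0.1  0.2  0.9] 0.40094658033321107 [ 0.51190708  0.58187764 -0.38550285  0.95880341  0.20892658  1.62301291
  0.0652628 ]
```

View pics/d5c.png

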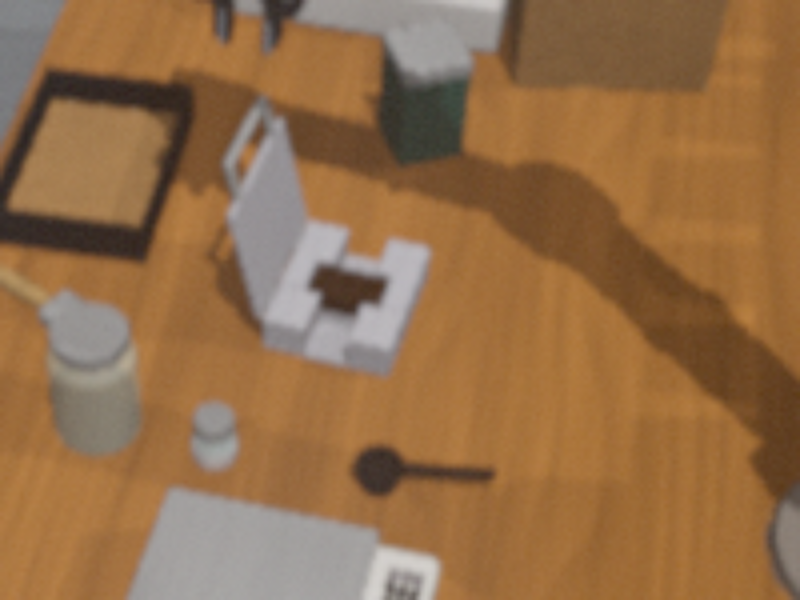

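The lid now stands on its own on its stop (side crop: plate at (268,215), bar at (245,145)), and the gripper is clear. Next I'll turn over the mould with the jaws along the mould's y and the wrist camera on the side away from the lid.

```bash
python3 - <<'E'
from look import *
s=arm.state()
for p,a in [((529,-214.5,270),82.4),((529,-214.5,170),82.4)]:print(rel(s,p,Rjaw(a)))
E
```

```text
([0.005, -1.571, 0.004], [-0.1026, 0.0325, -0.0025])
([0.005, -1.571, 0.004], [-0.1031, 0.1325, -0.0025])
```

Emit:
drive_tool:
  commands:
    - [[0, -0.18, 0], [-0.04, 0, 0], 1]
    - [[0, -0.36, 0], [-0.08, 0, 0], 1]
    - [[0, -0.54, 0], [-0.103, 0, -0.0025], 1]
    - [[0, -0.72, 0], [-0.103, 0.01, -0.0025], 1]
    - [[0, -0.9, 0], [-0.103, 0.03, -0.0025], 1]
    - [[0, -1.08, 0], [-0.103, 0.04, -0.0025], 1]
    - [[0, -1.26, 0], [-0.103, 0.06, -0.0025], 1]
    - [[0.002, -1.44, 0.002], [-0.103, 0.09, -0.0025], 1]
    - [[0.005, -1.571, 0.004], [-0.103, 0.115, -0.0025], 1]
    - [[0.005, -1.571, 0.004], [-0.103, 0.13, -0.0025], 1]
    - [[0.005, -1.571, 0.004], [-0.103, 0.13, -0.0025], 1]
    - [[0.005, -1.571, 0.004], [-0.103, 0.13, -0.0025], 1]

```text
clock: 8.72
eef_pos: [527.8, -214.4, 171.1]
ee_rot: [[0.133, -0.004, -0.991], [0.991, 0.001, 0.133], [0.0, -1.0, 0.004]]
wrist_force: [-1.0, -0.2, 0.8]
opening: 1.001
```

```bash
python3 - <<'E'
from look import *
c=np.array([529,-214.5,0]);X=np.array([.991,-.132,0]);Y=np.array([.132,.991,0])
s,f,T=look("wrist","w6",[c+[0,0,38]]+[c+a*38*X+b*22*Y+[0,0,38] for a in(-1,1) for b in(-1,1)])
print(s["clock"],np.round(s["eef_pos"],1),np.round(s["wrist_force"],1),s["opening"],np.round(s["joints"],2))
E
```

```text
8.725 [ 527.8 -214.4  171.1] [-1.  -0.2  0.8] 1.0011347785644582 [ 0.83  0.48 -0.69  1.53  0.31  1.25  1.54]
```

View pics/w6.png

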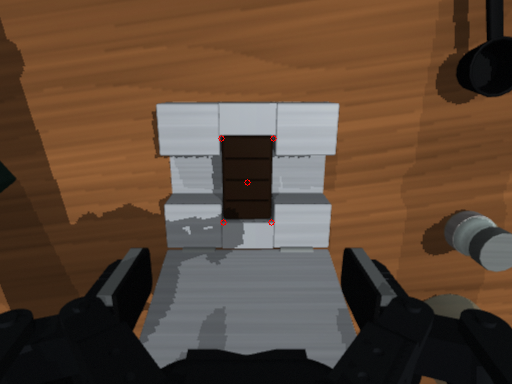

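The brick fills columns 222–273 and rows 136–220. The projected outline agrees within 2 px, the finger slots are free on both sides, and the lid stands behind. Descending.

```bash
python3 - <<'E'
from look import *
s=arm.state();print(rel(s,(527.5,-214.5,10),Rjaw(82.4)))
E
```

```text
([-0.004, -0.001, 0.0], [-0.0001, 0.1614, -0.0001])
```

Emit:
drive_tool:
  commands:
    - [[-0.004, 0, 0], [0, 0.04, 0], 1]
    - [[-0.004, 0, 0], [0, 0.08, 0], 1]
    - [[-0.004, 0, 0], [0, 0.11, 0], 1]
    - [[-0.004, 0, 0], [0, 0.13, 0], 1]
    - [[-0.004, 0, 0], [0, 0.145, 0], 1]
    - [[-0.004, 0, 0], [0, 0.155, 0], 1]
    - [[-0.004, 0, 0], [0, 0.16, 0], 1]
    - [[-0.004, 0, 0], [0, 0.16, 0], 1]
    - [[-0.004, 0, 0], [0, 0.16, 0], 1]

```text
clock: 9.9
eef_pos: [526.9, -214.3, 11.0]
ee_rot: [[0.132, -0.0, -0.991], [0.991, 0.0, 0.132], [0.0, -1.0, 0.0]]
wrist_force: [-0.1, 0.1, 0.9]
opening: 1.003
```

```bash
python3 - <<'E'
from look import *
s,f,T=look("wrist","w7");print(np.round(s["eef_pos"],1),np.round(s["wrist_force"],1),s["opening"])
E
```

```text
[ 526.9 -214.3   11. ] [-0.1  0.1  0.9] 1.0027098349572308
```

View pics/w7.png

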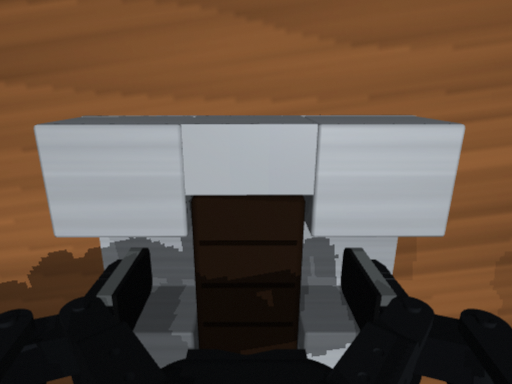

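The fingers stand in both slots, at columns 150 and 343, symmetric about the brick at 195–303. The force is near zero. Closing.

Emit:
drive_tool:
  commands:
    - [[0, 0, 0], [0, 0, 0], -1]
    - [[0, 0, 0], [0, 0, 0], -1]
    - [[0, 0, 0], [0, 0, 0], -1]
    - [[0, 0, 0], [0, 0, 0], -1]
    - [[0, 0, 0], [0, 0, 0], -1]
    - [[0, 0, 0], [0, 0, 0], -1]

```text
clock: 10.7
eef_pos: [526.8, -214.3, 10.7]
ee_rot: [[0.132, -0.001, -0.991], [0.991, 0.001, 0.132], [0.0, -1.0, 0.001]]
wrist_force: [0.3, -0.8, 4.2]
opening: 0.504
```

Emit:
drive_tool:
  commands:
    - [[0, 0, 0], [0, -0.01, 0], -1]
    - [[0, 0, 0], [0, -0.02, 0], -1]
    - [[0, 0, 0], [0, -0.035, 0], -1]
    - [[0, 0, 0], [0, -0.06, 0], -1]
    - [[0, 0, 0], [0, -0.09, 0], -1]
    - [[0, 0, 0], [0, -0.125, 0], -1]
    - [[0, 0, 0], [0, -0.15, 0], -1]
    - [[0, 0, 0], [0, -0.16, 0], -1]
    - [[0, 0, 0], [0, -0.16, 0], -1]

```text
clock: 11.82
eef_pos: [526.7, -214.3, 170.8]
ee_rot: [[0.132, -0.001, -0.991], [0.991, 0.0, 0.132], [0.0, -1.0, 0.001]]
wrist_force: [0.1, 0.3, -1.8]
opening: 0.505
```

```bash
python3 - <<'E'
from look import *
s,f,T=look("wrist","w8");print(np.round(s["eef_pos"],1),np.round(s["wrist_force"],1),s["opening"])
print(rel(s,(552,209.5,150),Rjaw(86.2)), rel(s,(552,209.5,75),Rjaw(86.2)))
E
```

```text
[ 526.7 -214.3  170.8] [ 0.1  0.3 -1.8] 0.5050933219134093
([-0.001, -0.066, 0.0], [0.4234, 0.0209, 0.0309]) ([-0.001, -0.066, 0.0], [0.4234, 0.0959, 0.0309])
```

View pics/w8.png

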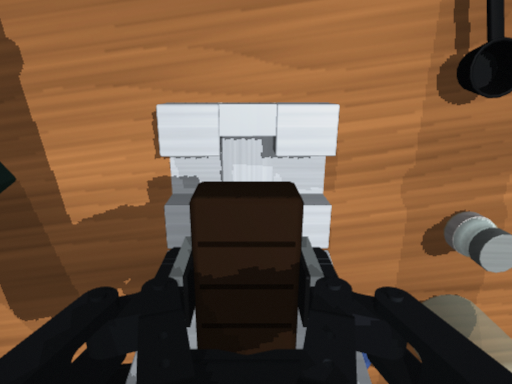

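The brick is held level between the fingers (columns 193–302) and the pocket is empty. Carrying it to the pan.

Emit:
drive_tool:
  commands:
    - [[0, -0.005, 0], [0.03, 0, 0.002], -1]
    - [[0, -0.01, 0], [0.07, 0, 0.005], -1]
    - [[0, -0.016, 0], [0.115, 0, 0.008], -1]
    - [[0, -0.024, 0], [0.16, 0, 0.012], -1]
    - [[0, -0.032, 0], [0.21, 0, 0.016], -1]
    - [[0, -0.04, 0], [0.26, 0, 0.02], -1]
    - [[0, -0.048, 0], [0.31, 0, 0.024], -1]
    - [[0, -0.056, 0], [0.355, 0, 0.027], -1]
    - [[0, -0.062, 0], [0.39, 0, 0.029], -1]
    - [[0, -0.066, 0], [0.415, 0.01, 0.031], -1]
    - [[0, -0.066, 0], [0.4235, 0.02, 0.031], -1]
    - [[0, -0.066, 0], [0.4235, 0.02, 0.031], -1]

```text
clock: 13.38
eef_pos: [550.7, 208.5, 148.4]
ee_rot: [[0.066, -0.006, -0.998], [0.998, -0.001, 0.066], [-0.002, -1.0, 0.006]]
wrist_force: [-0.1, 0.3, -1.2]
opening: 0.504
```

```bash
python3 - <<'E'
from look import *
s,f,T=look("wrist","w9",[(552,209.5,70)]);print(np.round(s["eef_pos"],1),np.round(s["wrist_force"],1),s["opening"])
print(rel(s,(551.5,209.5,69),Rjaw(86.2)))
s,f,T=look("side","d9",[(552,209.5,70)])
E
```

```text
[550.7 208.5 148.4] [-0.1  0.3 -1.2] 0.5044452557761312
([-0.006, 0.0, -0.002], [0.0012, 0.0794, -0.0012])
```

View pics/w9.png

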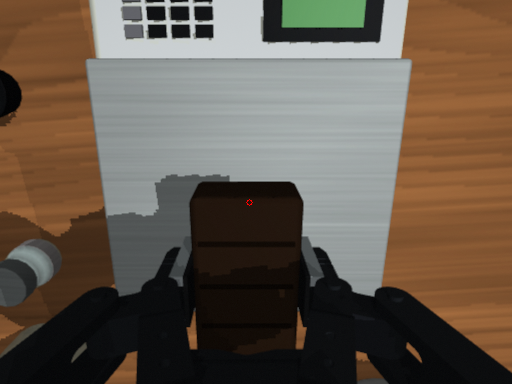

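View pics/d9.png

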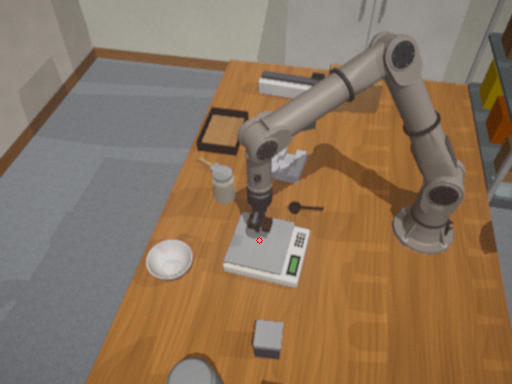

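```bash
python3 - <<'E'
from look import *
s=arm.state();f=arm.grab_frame("wrist");W=np.eye(4);W[:3,:3]=s["ee_rot"];W[:3,3]=s["eef_pos"];T=W@f["T_tool_cam"]
a=onz(f,87,59.5,70,T);b=onz(f,410.5,59.5,70,T);print(a,b,np.linalg.norm(a-b));d=(b-a)/np.linalg.norm(b-a);print((a+b)/2+95*np.array([abs(d[1]),-abs(d[0])*np.sign(d[0]*d[1]) if 0 else -d[0]*np.sign(d[1]),0]),np.degrees(np.arctan2(d[1],d[0])))
E
```

```text
[451.49421267 112.82523575  70.        ] [465.62468035 317.2018759   70.        ] 204.8645434364025
[553.33319549 208.4609606   70.        ] 86.04490125883711
```

The wrist view puts the pan centre at (553,208.5) and its yaw at -4°, agreeing with the earlier estimate within 2 mm. Lowering gently.

Emit:
drive_tool:
  commands:
    - [[-0.006, 0, -0.002], [0.001, 0.025, -0.001], -1]
    - [[-0.006, 0, -0.002], [0.001, 0.05, -0.001], -1]
    - [[-0.006, 0, -0.002], [0.001, 0.065, -0.001], -1]
    - [[-0.006, 0, -0.002], [0.001, 0.072, -0.001], -1]
    - [[-0.006, 0, -0.002], [0.001, 0.075, -0.001], -1]
    - [[-0.006, 0, -0.002], [0.001, 0.076, -0.001], -1]
    - [[-0.006, 0, -0.002], [0.001, 0.076, -0.001], -1]

```text
clock: 14.4
eef_pos: [553.2, 210.9, 75.2]
ee_rot: [[0.067, 0.006, -0.998], [0.998, 0.003, 0.067], [0.003, -1.0, -0.005]]
wrist_force: [0.2, -1.1, -1.4]
opening: 0.505
```

```bash
python3 - <<'E'
from look import *
arm.grab_frame("side");s=arm.state();print(np.round(s["eef_pos"],1),np.round(s["ee_rot"],3).tolist(),np.round(s["qd"],3),np.round(s["wrist_force"],1))
print(rel(s,(552,209,69),Rjaw(86.2)))
E
```

```text
[553.2 210.9  75.2] [[0.067, 0.005, -0.998], [0.998, 0.003, 0.067], [0.003, -1.0, -0.005]] [ 0.001  0.     0.001  0.001  0.001 -0.001 -0.003] [-0.4  0.8 -0.6]
([0.005, -0.0, 0.003], [-0.0019, 0.0062, 0.0011])
```

Emit:
drive_tool:
  commands:
    - [[0.004, 0, 0.002], [-0.001, 0.002, 0.001], -1]
    - [[0.004, 0, 0.002], [-0.001, 0.003, 0.001], -1]
    - [[0.004, 0, 0.002], [-0.001, 0.004, 0.001], -1]
    - [[0.004, 0, 0.002], [-0.001, 0.0045, 0.001], -1]
    - [[0.004, 0, 0.002], [-0.001, 0.0045, 0.001], -1]

```text
clock: 15.08
eef_pos: [551.7, 209.7, 70.0]
ee_rot: [[0.067, 0.0, -0.998], [0.998, 0.001, 0.067], [0.001, -1.0, -0.0]]
wrist_force: [0.1, -0.3, -1.6]
opening: 0.504
```

Emit:
drive_tool:
  commands:
    - [[0, 0, 0], [0, 0.0007, 0], -1]
    - [[0, 0, 0], [0, 0.0013, 0], -1]
    - [[0, 0, 0], [0, 0.0013, 0], -1]

```text
clock: 15.45
eef_pos: [551.8, 209.7, 68.8]
ee_rot: [[0.067, 0.0, -0.998], [0.998, 0.001, 0.067], [0.001, -1.0, -0.0]]
wrist_force: [0.6, -0.0, -1.5]
opening: 0.505
```

Emit:
drive_tool:
  commands:
    - [[0, 0, 0], [0, 0.0007, 0], -1]
    - [[0, 0, 0], [0, 0.0007, 0], -1]

```text
clock: 15.7
eef_pos: [551.8, 209.7, 68.7]
ee_rot: [[0.067, 0.001, -0.998], [0.998, 0.001, 0.067], [0.001, -1.0, -0.001]]
wrist_force: [-1.5, -1.0, 4.0]
opening: 0.497
```

There is contact: the vertical force went from -1.5 N to +4 N at the expected height. Releasing and rising.

Emit:
drive_tool:
  commands:
    - [[0, 0, 0], [0, 0, 0], 0.1]
    - [[0, 0, 0], [0, 0, 0], 0.3]
    - [[0, 0, 0], [0, 0, 0], 0.6]
    - [[0, 0, 0], [0, 0, 0], 0.6]
    - [[0, 0, 0], [0, -0.01, 0], 0.6]
    - [[0, 0, 0], [0, -0.03, 0], 0.6]
    - [[0, 0, 0], [0, -0.07, 0], 0.6]
    - [[0, 0, 0], [0, -0.12, 0], 0.6]
    - [[0, 0, 0], [0, -0.17, 0], 0.6]
    - [[0, 0, 0], [-0.03, -0.22, 0.05], 0.6]
    - [[0, 0, 0], [-0.03, -0.22, 0.1], 0.6]
    - [[0, 0, 0], [-0.03, -0.22, 0.1], 0.6]

```text
clock: 17.2
eef_pos: [445.4, 187.9, 289.8]
ee_rot: [[0.061, 0.002, -0.998], [0.998, -0.002, 0.061], [-0.002, -1.0, -0.002]]
wrist_force: [0.6, -0.7, -0.5]
opening: 0.802
```

```bash
python3 - <<'E'
from look import *
s,f,T=look("wrist","w11",[(552,209.5,70)]);print(np.round(s["eef_pos"],1),np.round(s["wrist_force"],1))
s,f,T=look("side","d11");cv2.imwrite("pics/d11c.png",cv2.resize(f["pixels"][90:300,170:350,::-1],None,fx=2.8,fy=2.8))
s,f,T=look("scene","s11")
E
```

```text
[445.4 187.9 289.8] [ 0.6 -0.7 -0.5]
```

View pics/w11.png

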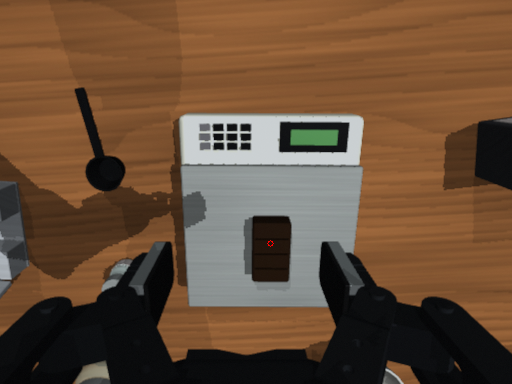

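View pics/d11c.png

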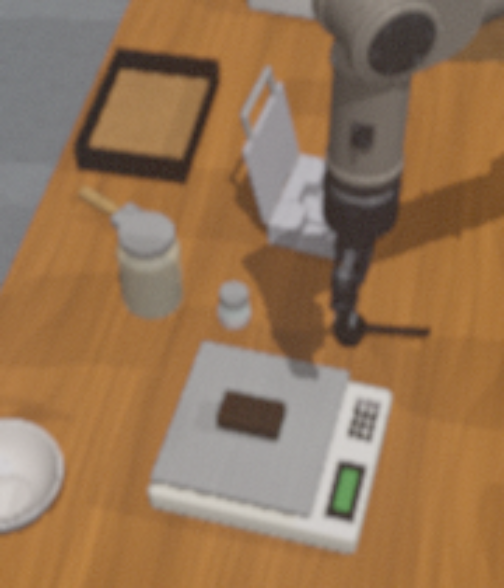

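View pics/s11.png

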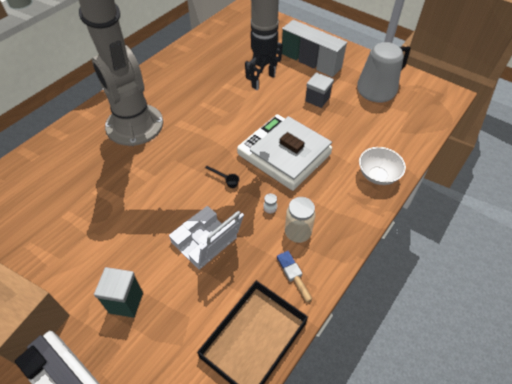

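The brick lies flat on the pan at (271,247) in the wrist view, the lid stands open, and the bystanders are where they were. I'll check how well it is centred.

```bash
python3 - <<'E'
from look import *
s=arm.state();f=arm.grab_frame("wrist");W=np.eye(4);W[:3,:3]=s["ee_rot"];W[:3,3]=s["eef_pos"];T=W@f["T_tool_cam"]
P=f["pixels"].astype(int);m=((P.sum(2)<140)&(P[:,:,0]>P[:,:,2])).astype(np.uint8);m[:205]=0;m[290:]=0;m[:,:240]=0;m[:,:]*=1;m[:,305:]=0
x,y,w,h=cv2.boundingRect(m);print(x,y,w,h)
q=[onz(f,u,v,96,T)[:2] for u,v in[(x,y),(x+w,y),(x+w,y+h),(x,y+h)]];print(np.round(q,1).tolist(),np.mean(q,0))
p=[onz(f,u,v,70,T)[:2] for u,v in[(181,165),(361,165),(353,306),(189,306)]];print(np.round(p,1).tolist(),np.mean(p,0))
s=arm.state();print(s["clock"],np.abs(s["qd"]).max())
E
```

```text
253 212 40 66
[[504.5, 189.5], [507.4, 233.2], [590.2, 231.1], [587.0, 184.4]] [547.26716055 209.55886902]
[[452.4, 111.8], [466.1, 314.6], [654.0, 311.2], [639.4, 98.4]] [552.96476746 209.00044039]
17.4 0.02124726950001502
```

```bash
python3 -c "
from plant import arm
print(arm.sign_off())"
```

```text
the job is handed in; nothing more can be done
None
```

I opened the lid by its bar past upright and let go, and it now leans back on its stop by itself. I then took the brick from the pocket and laid it flat on the scale's pan. The job was handed in at about 17.4 s on the clock.

- **Lid and bystanders:** the last pictures show the lid open and the gripper clear of everything. The small jar, big jar, scoop and tins look unmoved, but I judged that by eye and did not measure it.
- **Brick on the pan:** it lay flat, at about (547, 210) mm against a pan centre of (553, 209) mm. That is roughly 6 mm off in x. The mask's outline (about 83 mm) was longer than the brick's 76 mm and may take in part of its front face, so the true offset is probably a little smaller.
- **Forces:** the wrist force readings stayed below about 10 N, and contact with the pan was gentle at about 4 N.
- **Disagreement:** the scene and side cameras differed by 6 to 8 mm on the pan's centre. I used their mean, and the wrist camera agreed with it to within 2 mm.

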